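# Load the battery pack the right way round

## Task

Slide the battery pack that lies on the bench into the instrument's open battery bay, stepped end first, until it is fully home against the back of the bay, and leave it lying there flat. Its two black end caps look alike, but one of them is a step lower on top: feel for the step, and turn the pack end for end if need be before it goes in, because the plain end would strike the fragile green contact board that bridges the back of the bay, and nothing may bump that board. Leave the tape, the cup and the screwdriver where they are.

Things in the scene. Friction and masses are not known exactly. Their poses are not given: they have to be found in the camera images.
- pack_center (a point): centre (18 mm up) of the loose battery pack, 160 x 52 x 36 mm, 0.3-0.55 kg: grey, blue band in the middle, a black cap over the last 36 mm of each end. The top of the stepped cap is 29 mm over the bench, all else is 36 mm high; full width, flat underside. x along the length, z up; WHICH end +x points to is random in each start (then fixed to the pack), so it does not tell the stepped end
- bay: fixed white battery bay, open above and at its mouth; origin mid-mouth at bench level, x inwards, z up. Guides 16 mm high, 56 mm apart from x = 35 mm on; they flare out to 80 mm apart at the mouth (x = 0). No floor: the pack slides on the bench. The rest of the instrument (200 mm wide, 45 mm high) stands at x = 173 to 273 mm
- bay_home (a point): where the pack's centre lies when home: 80.5 mm in from the mouth on the bay's centre line, 18 mm over the bench; axes as the bay. The pack's leading end then meets the bay's back wall (30 mm high, face at x = 160.5 mm in the bay's frame) and its outer end is level with the mouth
- contact_board: fixed green circuit board bridging the back of the bay; same origin and axes as the bay. It spans x = 126 to 161 mm, y = -43 to 43 mm, its underside 32.5 mm and its top parts 45 mm over the bench: the stepped cap passes below it, the plain cap would strike it. Fragile: must not be bumped
- tape: bystander: loose roll of amber tape, 100 mm across, 45 mm high; origin under its centre
- cup: bystander: loose blue cup, 72 mm across, 75 mm high; origin under its centre
- screwdriver: bystander: loose screwdriver 180 mm long with red handle, lying on the bench along its x axis; origin under its middle
Mind the look-alikes: they are no part of the job. Of the things that look like the part that bears pack_center, the smaller one is meant.

How it is judged (in metres and radians):
At the end, for the whole second after the job is handed in: The pack lies flat between the guides with its centre 76 to 84 mm in from the mouth (home at 80.5 mm), within 4 mm of the bay's centre line and 0.05 rad of its direction, which only the stepped end first allows (x of pack_center in the frame of bay between 0.076 and 0.084 m and y of pack_center in the frame of bay between -0.004 and 0.004 m and height (world z) of pack_center below 0.021 m and angle between pack_center's own z axis and vertical below 0.05 rad and angle between the x axis of pack_center and the x axis of bay, either way round below 0.05 rad); the robot touches nothing.
It fails at once if the contact board is bumped (over 1 N) (contact force between contact_board and anything else above 1 N).
It fails at once if a bystander is moved by more than 30 mm (distance of any of tape, cup, screwdriver from where it was at the start of the episode above 0.03 m).
It also fails if it takes over 72 s, if anything falls off the work surface, if the arm or the gripper's body presses on something with over 40 N, if the wrist force passes 120 N, or if a joint passes its speed limit or range.

## Robot

A 6-joint arm with a two-finger parallel gripper is mounted at the origin on the work surface. World frame = base frame: x ahead of the robot, y to its left, z up, the work surface at z = 0. Lengths are in m, angles in degrees, forces in N, time in s.
With the tool pointing down it reaches from about 0.25 to 0.725 m from the base axis. Payload 9.7 kg.
Tool frame: the origin (TCP) lies midway between the tips of the shut fingers; the grasp point (between the pads) lies 19 mm behind it; x points along the fingers, y is the direction in which the jaws open and shut, and the axes are right-handed (so a half turn about x gives the same grasp; the last joint's range is limited). The gripper opens to 85 mm and grips with 20 to 120 N. Pads are 22 mm wide; open, the fingers measure 114 mm over their backs; the gripper's body (76 mm by 85 mm) begins 54 mm behind the grasp point. The pads swing forward as they close: fully open they stand 13 mm farther back than shut.
Start: joints at [-76.604, 4.979, 10.078, 95.1, 0, 90], TCP at [0.127, -0.535, 0.231] pointing down, gripper open.
Joint ranges: [-179.16, 179.16], [-48.56, 103.87], [-65.8, 70.77], [-126.05, 130.52], [-82.76, 87.17], [-180, 180]. Speed limits (degrees/s): [127.2, 127.2, 147.25, 180, 180, 180].

## Interface

Orientations are given as [roll, pitch, yaw] about the fixed x, y, z axes, in that order (R = Rz(yaw) Ry(pitch) Rx(roll)).
In Python, from workcell import bot, cams gives the robot as it stands.
- The arm moves only by the tool apply_moves, never from a script. Its argument "commands" is a list of rows, each a list of 5 numbers: the shift along the tool's x, y, z in m, then the turn about the tool's x in rad, then the opening, from -1 (shut) to 1 (fully open). In form: [[tx, ty, tz, roll, hand], ...]. A call has 1 to 12 rows; each row is the pose to reach, as a shift and turn from the pose measured when the call began, along the tool's axes at that moment; what a row does not reach only later rows make up. A row lasts 1/10 s, in which the tool goes at most 50 mm and 8.59 degrees, less where a joint would pass 70% of its speed; a pose out of reach is approached as far as the arm can. A call with a gripper value outside its range is refused whole. The fingers move at their own pace and stop on an object; "newtons" is the grip in N (left out, the last holds). Time passes only in rows, so rows that repeat a pose let the fingers close. It gives the time, the measured TCP pose, the force and the opening at its end, in the units of the state.
- bot.get_obs(): the state, without advancing time (a new reading comes with each control period).
- cams.camera(name): name is "scene" or "top" or "wrist"; returns a dict with "frame" (400x640x3 uint8, blue, green, red), "depth" (400x640 float32, m along the optical axis (not along the pixel's ray), 0 where there is no reading), "camera_matrix" (3x3 intrinsics, pixels), "R" (3x3) and "t" (3): a world point X has camera coordinates R X + t; the wrist camera has in their place "mount" (4x4, takes a point from camera to tool coordinates, whose origin is the TCP and whose axes are the tool frame's). Camera axes: x right, y down, z forward; pixel columns grow to the right and rows downward; lengths in m; the calibration is good to about 2 mm. A picture is of the moment at which its call begins: read the wrist's pose just before it.
- bot.job_done(): hands the job in, once; it reports no verdict.
Trained networks look in the newest picture that a camera, given by its name, has taken for a name from the list of things; names that differ only in an ending like _2 or _b are one class to them, and where a whole thing is asked for, a point or a joint stands for the part that bears it (a point fixed in the world has none). Each returns a list of dicts, best first, with "confidence" (0 to 1); they miss things now and then, are a little off and sometimes report something else, mostly with a low value. They report only what shows in the picture. A call takes as long as a camera call. They do not tell look-alikes from the thing itself.
- cams.spot_in(name, camera): "rect" ([left, top, right, bottom] in pixels, round what is visible of it).
The state is a dict: "time": time; "q": joint angles; "qd": joint speeds; "joint_efforts": joint torques, N m; "ee_pos": TCP position; "tcp_rot": TCP orientation; "wrist_force": force on the tool from outside, world axes, zero at the start; "torque": the same for the moment, N m; "opening": finger opening in m.
Only numpy, scipy, OpenCV 4.12 (cv2) and the standard library are available. Lean on these libraries where they do the work, as an engineer would, in place of code of your own. Each camera call takes 0.05 s, during which the arm holds its last target. There are 200 camera calls.

## Working session

There is one attempt and no reset: what is moved stays moved. The work goes in short steps, Python scripts to look and compute and a tool call to move; the robot and the scene stay as the last step left them, time stands still between calls to the robot, and variables do not carry over. Pictures are saved under pics/ and viewed, about 8 in all and at most 12, crops included, and the job is handed in when it is done.

Besides the shell and the picture viewer there is one more tool, called after "Request:" by a JSON object that holds its "api" and its "payload". apply_moves: Moves the arm, as the interface text tells. Its arguments: {"type":"object","properties":{"commands":{"type":"array"},"newtons":{"type":"number"}},"required":["commands"]}

```bash
ls; mkdir -p pics; python3 - <<'E'
from workcell import bot,cams
import cv2,numpy as np
o=bot.get_obs();print(o)
for n in("scene","top"):
    c=cams.camera(n);cv2.imwrite(f"pics/{n}0.png",c["frame"]);np.savez(f"{n}0.npz",**c)
    print(n,c["camera_matrix"],c["R"],c["t"])
    for k in("pack_center","bay","contact_board","tape","cup","screwdriver"):
        print(k,[(d["rect"],round(d["confidence"],2)) for d in cams.spot_in(k,n)])
a=[cv2.imread(f"pics/{n}0.png") for n in("scene","top")]
E
```

```text
pics
{'time': 0.0, 'q': array([-7.66054063e+01,  5.01157092e+00,  1.00341343e+01,  9.51000781e+01,
       -2.00134052e-03,  8.99990469e+01]), 'qd': array([-0.05915142,  0.04904201,  0.02905337, -0.0278256 , -0.01014411,
       -0.02337386]), 'joint_efforts': array([-1.08964665e-03, -5.20395613e+01,  4.64799070e+01,  1.65873062e-02,
       -1.29728735e-05,  8.83116940e-06]), 'ee_pos': array([ 0.12734681, -0.53481278,  0.23057569]), 'tcp_rot': array([-88.52197102,  89.92245949, 104.87357711]), 'wrist_force': array([ 0.28904445, -0.72067513,  0.4103509 ]), 'torque': array([ 0.00517707, -0.0381238 , -0.0160218 ]), 'opening': 0.08537543495675226}
scene [[380.07483734   0.         311.7758452 ]
 [  0.         380.07483734 204.16076433]
 [  0.           0.           1.        ]] [[ 0.25131358  0.96780353  0.01406454]
 [ 0.70134363 -0.1720681  -0.69174394]
 [-0.66705217  0.18370872 -0.72200589]] [-0.04989303 -0.34840307  1.34570585]
pack_center []
bay [([364.0, 166.2, 482.7, 232.0], 0.83)]
contact_board [([411.7, 181.2, 434.3, 206.2], 0.82)]
tape [([177.5, 153.4, 217.0, 184.9], 0.93)]
cup [([333.2, 261.8, 367.7, 307.7], 0.66)]
screwdriver [([223.4, 289.7, 310.0, 317.0], 0.61)]
top [[365.56805107   0.         318.82327392]
 [  0.         365.56805107 197.42589427]
 [  0.           0.           1.        ]] [[-1.28763604e-02 -9.99915144e-01 -1.97613077e-03]
 [-9.86883004e-01  1.30265472e-02 -1.60910678e-01]
 [ 1.60922766e-01 -1.21734012e-04 -9.86966995e-01]] [-0.08033247  0.52146299  0.95427649]
pack_center []
bay [([154.5, 150.0, 268.4, 225.2], 0.9), ([335.1, 120.7, 400.4, 127.8], 0.69)]
contact_board [([200.0, 178.7, 220.3, 209.9], 0.62)]
tape [([402.8, 265.4, 441.4, 303.2], 0.57)]
cup [([300.0, 98.4, 324.9, 126.8], 0.88)]
screwdriver [([364.7, 118.2, 400.7, 129.9], 0.77)]
```

View pics/top0.png

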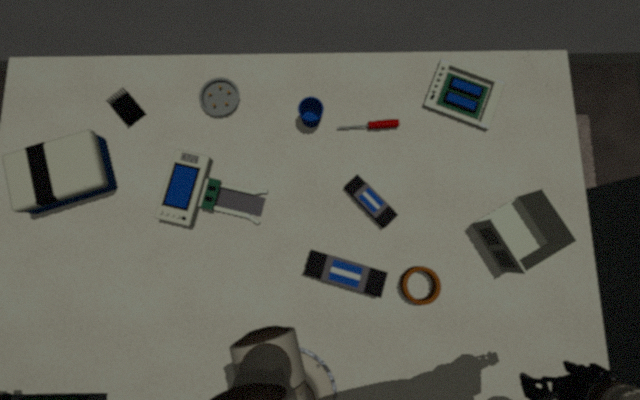

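View pics/scene0.png

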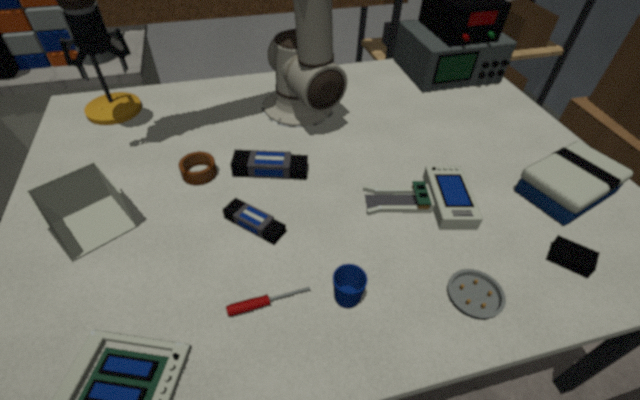

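The top view shows two packs: the smaller one at about (371,201), which is meant, and a larger look-alike at (345,273). The bay's mouth is at about (265,207), opening to the right, with its board at (211,194). The scene view shows the same: small pack at (254,220), bay mouth at (366,200).

```bash
cat > h.py <<'E'
import numpy as np,cv2
def cloud(c):
    d=c["depth"];v,u=np.mgrid[:400,:640];K=c["camera_matrix"]
    P=np.stack([(u-K[0,2])/K[0,0]*d,(v-K[1,2])/K[1,1]*d,d],-1)
    if "mount" in c: return P
    return (P-c["t"])@c["R"]     # R^T (P-t)
E
python3 - <<'E'
from h import *
for n,boxes in(("top",dict(pack=(335,165,405,235),board=(195,172,225,215),guides=(222,180,275,230),big=(295,240,395,305),instr=(150,145,215,235))),("scene",dict(pack=(215,190,295,250),guides=(355,180,418,220)))):
    c=dict(np.load(n+"0.npz"));W=cloud(c);g=c["frame"].astype(int)
    v,u=np.mgrid[:400,:640]
    fl=(np.abs(W[...,2])<.05)&(c["depth"]>0)&(W[...,0]>.2)&(W[...,0]<.8)&(abs(W[...,1])<.5)
    z0=np.median(W[...,2][fl]);print(n,"bench z",z0)
    for k,b in boxes.items():
        m=(u>=b[0])&(u<=b[2])&(v>=b[1])&(v<=b[3])&(c["depth"]>0)
        h=W[...,2]-z0
        mm=m&(h>(.02 if k not in("guides",) else .008))&(h<.08)
        X=W[mm]
        if len(X)<5: print(k,len(X));continue
        r=cv2.minAreaRect((X[:,:2]*1000).astype(np.float32))
        print(k,len(X),"rect mm",r,cv2.boxPoints(r).round().tolist(),"h pct",np.percentile(X[:,2],[10,50,90]).round(4))
E
```

```text
top bench z -0.00023492215137636336
pack 1131 rect mm ((512.9609985351562, -228.06222534179688), (160.129638671875, 53.271385192871094), 42.13704299926758) [[436.0, -262.0], [471.0, -302.0], [590.0, -194.0], [554.0, -155.0]] h pct [0.0274 0.0345 0.0375]
board 753 rect mm ((543.9423828125, 219.451904296875), (113.41059875488281, 80.67634582519531), 3.9291365146636963) [[485.0, 256.0], [490.0, 175.0], [603.0, 183.0], [598.0, 264.0]] h pct [0.0291 0.0388 0.0453]
guides 377 rect mm ((516.3192749023438, 131.89718627929688), (129.0330352783203, 101.0438461303711), 75.93538665771484) [[452.0, 82.0], [550.0, 57.0], [581.0, 182.0], [483.0, 207.0]] h pct [0.0123 0.0152 0.0178]
big 2166 rect mm ((317.8004455566406, -152.4977569580078), (212.55545043945312, 70.24955749511719), 72.96896362304688) [[253.0, -244.0], [320.0, -264.0], [383.0, -61.0], [315.0, -41.0]] h pct [0.0375 0.0467 0.0494]
instr 3199 rect mm ((550.4168090820312, 266.10589599609375), (147.41455078125, 200.15737915039062), 75.94060516357422) [[435.0, 219.0], [630.0, 170.0], [665.0, 313.0], [471.0, 362.0]] h pct [0.0373 0.0444 0.0472]
scene bench z -0.00011417967332002225
pack 1244 rect mm ((516.251220703125, -232.73468017578125), (161.9075164794922, 53.80337905883789), 42.72007751464844) [[439.0, -268.0], [475.0, -307.0], [594.0, -198.0], [557.0, -158.0]] h pct [0.0269 0.0348 0.037 ]
guides 610 rect mm ((523.1148071289062, 135.5592041015625), (146.25274658203125, 100.05010223388672), 74.7806625366211) [[456.0, 78.0], [552.0, 52.0], [591.0, 193.0], [494.0, 219.0]] h pct [0.0101 0.015  0.0375]
```

```bash
python3 - <<'E'
from h import *
for n,cx,cy in(("top",.513,-.228),("scene",.5163,-.2327)):
    c=dict(np.load(n+"0.npz"));W=cloud(c);a=np.radians(42.4);d=np.array([np.cos(a),np.sin(a)]);p=np.array([-d[1],d[0]])
    q=W[...,:2]-[cx,cy];s=q@d;t=q@p;m=(abs(t)<.018)&(c["depth"]>0)&(W[...,2]>.015)
    for lo in np.arange(-80,80,10):
        k=m&(s>lo/1e3)&(s<=(lo+10)/1e3)
        print(n,lo,k.sum(),(np.median(W[...,2][k])*1e3).round(1))
c=cloudd=None
E
```

```text
top -80 48 34.9
top -70 46 35.4
top -60 48 34.9
top -50 53 34.6
top -40 48 35.2
top -30 47 36.3
top -20 45 35.8
top -10 49 35.8
top 0 48 36.0
top 10 47 36.0
top 20 46 36.3
top 30 46 34.3
top 40 45 30.6
top 50 46 27.6
top 60 45 28.2
top 70 45 27.9
scene -80 39 35.4
scene -70 41 35.6
scene -60 40 35.7
scene -50 42 35.8
scene -40 42 36.0
scene -30 40 36.2
scene -20 43 36.1
scene -10 49 36.4
scene 0 45 36.5
scene 10 48 36.0
scene 20 41 36.0
scene 30 48 36.0
scene 40 66 30.8
scene 50 49 28.6
scene 60 47 28.6
scene 70 76 27.8
```

```bash
cat >> h.py <<'E'
from scipy.spatial.transform import Rotation as Ro
def Rt(o): return Ro.from_euler("xyz",o["tcp_rot"],degrees=True).as_matrix()
def go(o,xyz,jaw):  # tool-frame shift and roll so that tool y lies along yaw=jaw (mod 180)
    R=Rt(o);s=R.T@(np.array(xyz)-o["ee_pos"])
    y=R[:,1];now=np.degrees(np.arctan2(y[1],y[0]));dz=(jaw-now+90)%180-90
    roll=np.radians(dz)*np.sign(R[2,0])  # tool x down: turning about it is -world z
    print("q",o["q"].round(1),"R",R.round(3).tolist());print("shift",s.round(4),"roll",roll.round(3),"alt",(roll-np.sign(roll)*np.pi).round(3))
E
python3 - <<'E'
from h import *
from workcell import bot,cams
o=bot.get_obs();go(o,(.514,-.230,.21),132.4)
print(cams.camera("wrist")["mount"].round(4), cams.camera("wrist")["camera_matrix"])
E
```

```text
q [-76.6   5.   10.1  95.1  -0.   90. ] R [[0.0, 0.232, -0.973], [-0.0, -0.973, -0.232], [-1.0, 0.0, 0.0]]
shift [ 0.0213 -0.2072 -0.4467] roll -0.506 alt 2.635
[[ 1.000e-03 -3.004e-01  9.538e-01 -1.417e-01]
 [ 1.000e+00  7.000e-04 -8.000e-04 -1.400e-03]
 [-5.000e-04  9.538e-01  3.004e-01 -7.640e-02]
 [ 0.000e+00  0.000e+00  0.000e+00  1.000e+00]] [[311.19299014   0.         320.45985037]
 [  0.         311.19299014 202.87719047]
 [  0.           0.           1.        ]]
```

Request:
{"api": "apply_moves", "payload": {"commands": [[0.01,-0.02,-0.045,-0.05,1],[0.02,-0.04,-0.09,-0.1,1],[0.02,-0.06,-0.135,-0.15,1],[0.02,-0.08,-0.18,-0.2,1],[0.02,-0.1,-0.225,-0.25,1],[0.02,-0.12,-0.27,-0.3,1],[0.02,-0.14,-0.315,-0.35,1],[0.02,-0.165,-0.36,-0.4,1],[0.02,-0.185,-0.405,-0.45,1],[0.021,-0.207,-0.447,-0.506,1],[0.021,-0.207,-0.447,-0.506,1],[0.021,-0.207,-0.447,-0.506,1]], "newtons": 40}}

```text
time: 2.0
ee_pos: [0.5147, -0.2293, 0.2099]
tcp_rot: [-49.2, 89.9, 173.3]
wrist_force: [-1.0, 0.0, 0.7]
opening: 0.0852
```

```bash
cat > w.py <<'E'
from h import *
from workcell import bot,cams
def wrist(name):
    o=bot.get_obs();c=cams.camera("wrist");P=cloud(c);M=c["mount"]
    T=P@M[:3,:3].T+M[:3,3];W=T@Rt(o).T+o["ee_pos"]
    cv2.imwrite(f"pics/{name}.png",c["frame"]);return o,c,W
def pack(c,W,ctr,L=.11):
    m=(c["depth"]>0)&(W[...,2]>.022)&(W[...,2]<.042)&(np.hypot(W[...,0]-ctr[0],W[...,1]-ctr[1])<L)
    n,lab,st,_=cv2.connectedComponentsWithStats(m.astype(np.uint8));i=1+st[1:,4].argmax();m=lab==i
    X=W[m];r=cv2.minAreaRect((X[:,:2]*1000).astype(np.float32))
    print("pack rect",r,"n",len(X),"h",np.percentile(X[:,2],[10,50,90]).round(4));return X
E
python3 - <<'E'
from w import *
o,c,W=wrist("w1");print(o["time"],o["ee_pos"],o["tcp_rot"],o["opening"])
X=pack(c,W,(.514,-.23))
a=np.radians(42.4);d=np.array([np.cos(a),np.sin(a)]);q=X[:,:2]-[.514,-.23];s=q@d;t=q@[-d[1],d[0]]
for lo in range(-80,80,20):
    k=(s*1e3>lo)&(s*1e3<lo+20)&(abs(t)<.018);print(lo,k.sum(),np.median(X[k,2]).round(4) if k.any() else None)
m=(c["depth"]>0)&(abs(W[...,2])<.012);print("bench",np.median(W[m][:,2]))
E
```

```text
2.0 [ 0.51473919 -0.22926634  0.20988325] [-49.20613473  89.94686105 173.29263363] 0.08518609108106796
pack rect ((512.6682739257812, -229.160888671875), (159.10662841796875, 52.16160583496094), 42.77609634399414) n 7352 h [0.0277 0.0348 0.036 ]
-80 540 0.0349
-60 556 0.035
-40 585 0.0352
-20 611 0.0355
0 661 0.0355
20 713 0.0353
40 751 0.0282
60 718 0.028
bench -0.0010114510064100773
```

View pics/w1.png

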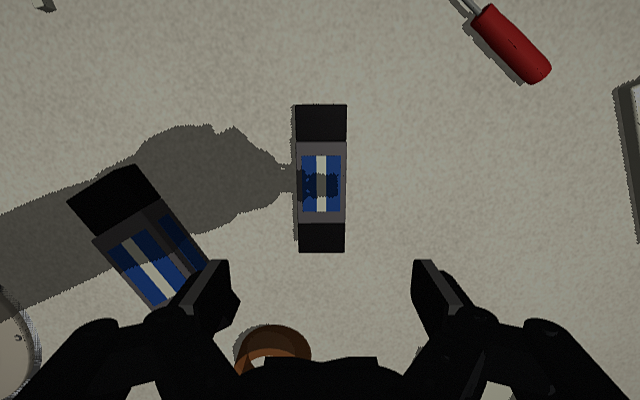

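The wrist view shows the small pack at about (321,178), centred between the fingers (columns 228 and 415). All three cameras put the step at the end pointing along yaw +42.6°, which is the end that faces the bay, so no end-for-end turn is needed.

```bash
python3 - <<'E'
from w import *
go(bot.get_obs(),(.5130,-.2295,.018),132.6)
E
```

```text
q [-24.1   6.4   9.3  92.9  -0.  113.5] R [[-0.001, 0.674, -0.738], [-0.0, -0.738, -0.674], [-1.0, -0.0, 0.0]]
shift [ 0.1922 -0.0011  0.0003] roll -0.003 alt 3.138
```

Request:
{"api": "apply_moves", "payload": {"commands": [[0.04,-0.001,0,0,1],[0.08,-0.001,0,0,1],[0.12,-0.001,0,0,1],[0.15,-0.001,0,0,1],[0.175,-0.001,0,0,1],[0.192,-0.001,0,0,1],[0.192,-0.001,0,0,1],[0.192,-0.001,0,0,1]]}}

```text
time: 2.85
ee_pos: [0.5128, -0.2304, 0.019]
tcp_rot: [10.5, 90.0, -127.2]
wrist_force: [1.4, -1.2, 0.4]
opening: 0.0855
```

Request:
{"api": "apply_moves", "payload": {"commands": [[0,0,0,0,-1],[0,0,0,0,-1],[0,0,0,0,-1],[0,0,0,0,-1],[0,0,0,0,-1],[0,0,0,0,-1],[0,0,0,0,-1],[0,0,0,0,-1],[0,0,0,0,-1],[0,0,0,0,-1]], "newtons": 40}}

```text
time: 3.85
ee_pos: [0.5134, -0.231, 0.0204]
tcp_rot: [84.8, 89.9, -52.9]
wrist_force: [-1.7, -2.1, 6.8]
opening: 0.0507
```

```bash
python3 - <<'E'
from w import *
o=bot.get_obs();go(o,(.474,-.036,.07),165.9)
E
```

```text
q [-2.420e+01  7.900e+00 -1.020e+01  7.180e+01 -1.000e-01  1.135e+02] R [[0.001, 0.673, -0.74], [-0.002, -0.74, -0.673], [-1.0, 0.002, 0.0]]
shift [-0.05   -0.1706 -0.1021] roll -0.587 alt 2.555
```

Request:
{"api": "apply_moves", "payload": {"commands": [[-0.015,0,0,0,-1],[-0.03,0,0,0,-1],[-0.05,0,0,0,-1],[-0.05,-0.025,-0.015,-0.08,-1],[-0.05,-0.05,-0.03,-0.16,-1],[-0.05,-0.075,-0.045,-0.25,-1],[-0.05,-0.1,-0.06,-0.34,-1],[-0.05,-0.125,-0.075,-0.43,-1],[-0.05,-0.15,-0.09,-0.51,-1],[-0.05,-0.17,-0.102,-0.587,-1],[-0.05,-0.17,-0.102,-0.587,-1],[-0.05,-0.17,-0.102,-0.587,-1]]}}

```text
time: 5.05
ee_pos: [0.4747, -0.0362, 0.071]
tcp_rot: [64.7, 89.8, -39.4]
wrist_force: [0.8, -0.5, -4.0]
opening: 0.0512
```

```bash
python3 - <<'E'
from w import *
o,c,W=wrist("w2");print(o["time"],o["ee_pos"],o["tcp_rot"],o["opening"],o["wrist_force"]);go(o,o["ee_pos"],165.9)
np.savez("w2.npz",W=W,f=c["frame"],d=c["depth"])
# bay-frame estimate
a=np.radians(75.9);x=np.array([np.cos(a),np.sin(a)]);y=np.array([-x[1],x[0]])
q=W[...,:2]-[.501,.071];s=q@x*1e3;t=q@y*1e3;z=W[...,2]*1e3;ok=c["depth"]>0
for lo in range(-5,125,10):
    for sg in(1,-1):
        m=ok&(s>lo)&(s<lo+10)&(t*sg>20)&(t*sg<60)&(z>10)&(z<22)
        if m.sum()>5: print(lo,sg,m.sum(),np.percentile(t[m]*sg,[5,50,95]).round(1),np.median(z[m]).round(1))
m=ok&(s<30)&(s>-160)&(abs(t)<40)&(z>55)&(z<110)
X=W[m];print("held",len(X));r=cv2.minAreaRect((X[:,:2]*1e3).astype(np.float32));print(r,np.percentile(X[:,2],[5,50,95]))
E
```

```text
5.05 [ 0.47467028 -0.03615386  0.07102285] [ 64.65330673  89.81019162 -39.39858477] 0.05117921185810317 [ 0.8309366  -0.50976554 -3.96548196]
q [ -4.3  -5.4 -18.   77.2  -0.1  99.8] R [[0.003, 0.97, -0.243], [-0.002, -0.243, -0.97], [-1.0, 0.003, 0.001]]
shift [0. 0. 0.] roll 0.001 alt -3.141
-5 1 276 [39.4 43.8 49.3] 15.0
-5 -1 265 [39.9 44.3 49.5] 14.9
5 1 397 [36.5 41.6 47. ] 15.0
5 -1 411 [36.8 41.9 47.5] 14.9
15 1 348 [33.4 38.5 43.8] 15.0
15 -1 351 [33.7 38.7 44.2] 14.9
held 32824
((477.5921630859375, -19.010826110839844), (128.08494567871094, 78.4660873413086), 76.63240814208984) [0.07790636 0.08545236 0.0962365 ]
```

View pics/w2.png

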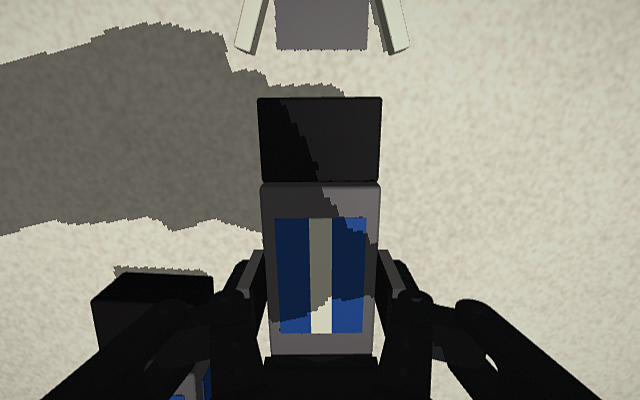

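The wrist view shows the stepped cap (rows 98–182) leading and the bay mouth straight ahead at columns 237–409, row 50. Next I check the held pack's yaw and lateral offset.

```bash
python3 - <<'E'
from h import *
D=np.load("w2.npz");W=D["W"];ok=D["d"]>0
a=np.radians(75.9);x=np.array([np.cos(a),np.sin(a)]);y=np.array([-x[1],x[0]])
q=W[...,:2]-[.501,.071];s=q@x*1e3;t=q@y*1e3;z=W[...,2]*1e3
S=[];C=[]
for lo in range(-92,-20,6):
    m=ok&(s>lo)&(s<lo+6)&(abs(t)<40)&(z>70)&(z<92)
    if m.sum()>20:
        p=np.percentile(t[m],[.5,99.5]);S.append(lo+3);C.append(p.mean());print(lo,m.sum(),p.round(1),p.mean().round(2),np.median(z[m]).round(1))
k=np.polyfit(S[:-1],C[:-1],1);print("yaw rel bay est deg",np.degrees(np.arctan(k[0])),"lat at mid -110:",np.polyval(k,-110))
m=ok&(abs(t)<20)&(z>70)&(z<92);print("front s",np.percentile(s[m],99.5))
# bay yaw: guide centre lines & instrument front
for sg in(1,-1):
    A=[]
    for lo in range(-4,40,4):
        m=ok&(s>lo)&(s<lo+4)&(t*sg>20)&(t*sg<60)&(z>10)&(z<22)
        if m.sum()>20:A.append((lo+2,np.median(t[m])))
    print(sg,np.round(A,2).tolist())
E
```

```text
-92 1443 [-24.9  26.2] 0.67 86.0
-86 1491 [-24.6  26.3] 0.84 86.0
-80 1573 [-24.7  26.3] 0.77 85.6
-74 1619 [-24.6  26.4] 0.91 85.6
-68 2059 [-24.5  26.3] 0.87 82.9
-62 1577 [-24.6  26.6] 0.99 78.5
-56 1654 [-24.6  26.6] 0.99 78.6
-50 1763 [-24.5  26.6] 1.05 78.6
-44 1741 [-24.3  26.6] 1.15 78.6
-38 1933 [-24.5  26.7] 1.12 78.6
-32 952 [-24.2  26.5] 1.15 78.4
yaw rel bay est deg 0.4584793248243297 lat at mid -110: 0.5505806565837702
front s -29.296178999069678
1 [[-2.0, 43.43], [2.0, 44.28], [6.0, 42.79], [10.0, 41.83], [14.0, 40.05], [18.0, 38.84], [22.0, 37.45]]
-1 [[-2.0, -43.76], [2.0, -44.42], [6.0, -43.1], [10.0, -41.82], [14.0, -40.58], [18.0, -39.1], [22.0, -37.89]]
```

Request:
{"api": "apply_moves", "payload": {"commands": [[0.02,0.001,0,0,-1],[0.04,0.001,0,0,-1],[0.047,0.001,0,0,-1],[0.05,0.001,0,0,-1],[0.05,0.001,0,0,-1],[0.05,0.001,-0.02,0,-1],[0.05,0.001,-0.04,0,-1],[0.05,0.001,-0.06,0,-1],[0.05,0.001,-0.075,0,-1],[0.05,0.001,-0.09,0,-1],[0.05,0.001,-0.09,0,-1]]}}

```text
time: 6.2
ee_pos: [0.4984, 0.0517, 0.0211]
tcp_rot: [74.7, 89.8, -29.4]
wrist_force: [1.0, 0.1, -5.1]
opening: 0.0507
```

```bash
cat > b.py <<'E'
from w import *
import sys
o,c,W=wrist(sys.argv[1]);print(o["time"],o["ee_pos"],o["opening"],o["wrist_force"].round(1),"t",o["torque"].round(2));go(o,o["ee_pos"],165.9)
a=np.radians(75.9);x=np.array([np.cos(a),np.sin(a)]);y=np.array([-x[1],x[0]])
e=(o["ee_pos"][:2]-[.501,.071])*1e3;print("tcp s,t",e@x,e@y)
ok=c["depth"]>0;q=W[...,:2]-[.501,.071];s=q@x*1e3;t=q@y*1e3;z=W[...,2]*1e3
for lo in range(-50,170,10):
    r=[]
    for n,k in(("guide",(z>11)&(z<20)&(abs(t)<60)),("pack",(z>24)&(z<40)&(abs(t)<35))):
        m=ok&(s>lo)&(s<lo+10)&k
        if m.sum()>30:r.append((n,m.sum(),np.percentile(t[m],[.5,99.5]).round(1).tolist(),np.median(z[m]).round(1)))
    print(lo,r)
E
python3 b.py w3
```

```text
6.2 [0.49839119 0.05170522 0.02107299] 0.05070990135231716 [ 1.   0.1 -5.1] t [-0.   -0.02  0.05]
q [ 6.00e+00 -5.00e-01 -1.89e+01  7.14e+01 -1.00e-01  1.10e+02] R [[0.003, 0.97, -0.242], [-0.002, -0.242, -0.97], [-1.0, 0.003, 0.001]]
shift [0. 0. 0.] roll 0.001 alt -3.14
tcp s,t -19.349007942179203 -2.1702849880213404
-50 [('pack', np.int64(1715), [-26.8, 24.3], np.float64(35.9))]
-40 [('pack', np.int64(1910), [-26.7, 24.3], np.float64(36.0))]
-30 [('pack', np.int64(2051), [-26.6, 24.4], np.float64(36.1))]
-20 [('pack', np.int64(2265), [-26.6, 34.6], np.float64(36.0))]
-10 [('guide', np.int64(99), [-48.0, 48.2], np.float64(14.9)), ('pack', np.int64(2623), [-32.6, 30.5], np.float64(36.0))]
0 [('guide', np.int64(790), [-50.3, 49.7], np.float64(14.9)), ('pack', np.int64(2443), [-26.4, 24.6], np.float64(36.0))]
10 [('guide', np.int64(855), [-46.8, 46.5], np.float64(14.9)), ('pack', np.int64(2635), [-26.2, 24.8], np.float64(35.7))]
20 [('guide', np.int64(915), [-43.6, 43.2], np.float64(15.0)), ('pack', np.int64(3120), [-26.2, 24.6], np.float64(34.8))]
30 [('guide', np.int64(1010), [-40.1, 39.8], np.float64(15.1)), ('pack', np.int64(2709), [-26.1, 25.0], np.float64(28.7))]
40 [('guide', np.int64(1078), [-39.9, 39.6], np.float64(15.1)), ('pack', np.int64(2895), [-26.0, 25.0], np.float64(28.7))]
50 [('guide', np.int64(1144), [-39.9, 39.5], np.float64(15.0)), ('pack', np.int64(3093), [-25.9, 25.2], np.float64(28.7))]
60 [('guide', np.int64(1298), [-39.8, 39.6], np.float64(15.0)), ('pack', np.int64(660), [-25.8, 24.8], np.float64(28.5))]
70 [('guide', np.int64(1410), [-39.9, 39.6], np.float64(15.0))]
80 [('guide', np.int64(1521), [-39.9, 39.6], np.float64(15.1))]
90 [('guide', np.int64(1616), [-39.8, 39.6], np.float64(15.0))]
100 []
110 []
120 []
130 []
140 []
150 []
160 []
```

Request:
{"api": "apply_moves", "payload": {"commands": [[0.0005,-0.0007,-0.005,0.009,-1],[0.0005,-0.0007,-0.02,0.009,-1],[0.0005,-0.0007,-0.035,0.009,-1],[0.0005,-0.0007,-0.05,0.009,-1],[0.0005,-0.0007,-0.063,0.009,-1],[0.0005,-0.0007,-0.075,0.009,-1],[0.0005,-0.0007,-0.083,0.009,-1],[0.0005,-0.0007,-0.09,0.009,-1],[0.0005,-0.0007,-0.09,0.009,-1]]}}

```text
time: 7.15
ee_pos: [0.5196, 0.1396, 0.0205]
tcp_rot: [89.7, 89.8, -14.8]
wrist_force: [0.3, 2.7, -0.2]
opening: 0.0508
```

```bash
python3 b.py w4
```

```text
7.15 [0.51961595 0.13963369 0.02047244] 0.05081815011157948 [ 0.3  2.7 -0.2] t [ 0.66 -0.   -0.08]
q [ 1.510e+01  4.500e+00 -1.380e+01  7.150e+01 -1.000e-01  1.196e+02] R [[0.003, 0.968, -0.25], [-0.001, -0.25, -0.968], [-1.0, 0.003, 0.0]]
shift [0. 0. 0.] roll -0.007 alt 3.135
tcp s,t 71.10102067211533 -1.3348951546194208
-50 []
-40 []
-30 []
-20 []
-10 []
0 []
10 [('guide', np.int64(36), [-36.4, 36.2], np.float64(14.8))]
20 [('guide', np.int64(191), [-36.6, 36.6], np.float64(14.8)), ('pack', np.int64(496), [-25.5, 25.1], np.float64(34.6))]
30 [('guide', np.int64(178), [-34.2, 34.2], np.float64(15.0)), ('pack', np.int64(1672), [-25.8, 25.2], np.float64(34.9))]
40 [('guide', np.int64(35), [-31.5, 31.3], np.float64(15.0)), ('pack', np.int64(1720), [-25.8, 25.4], np.float64(35.3))]
50 [('pack', np.int64(1890), [-25.7, 25.3], np.float64(35.4))]
60 [('pack', np.int64(2062), [-25.7, 25.3], np.float64(35.5))]
70 [('guide', np.int64(280), [-40.2, 39.6], np.float64(14.9)), ('pack', np.int64(2239), [-34.6, 34.4], np.float64(35.5))]
80 [('guide', np.int64(700), [-40.1, 39.6], np.float64(15.0)), ('pack', np.int64(2654), [-31.9, 31.4], np.float64(35.4))]
90 [('guide', np.int64(742), [-40.0, 39.6], np.float64(15.0)), ('pack', np.int64(2426), [-25.8, 25.2], np.float64(35.5))]
100 [('guide', np.int64(785), [-39.9, 39.7], np.float64(15.0)), ('pack', np.int64(2641), [-25.7, 25.2], np.float64(35.1))]
110 [('guide', np.int64(943), [-40.0, 39.6], np.float64(15.0)), ('pack', np.int64(3121), [-25.8, 25.2], np.float64(34.3))]
120 [('guide', np.int64(361), [-39.7, 39.6], np.float64(15.1)), ('pack', np.int64(2628), [-34.0, 33.9], np.float64(28.8))]
130 [('pack', np.int64(3441), [-34.7, 34.8], np.float64(37.6))]
140 [('pack', np.int64(3078), [-34.7, 34.8], np.float64(37.6))]
150 [('pack', np.int64(4362), [-34.7, 34.8], np.float64(37.6))]
160 [('pack', np.int64(4614), [-34.7, 34.6], np.float64(29.3))]
```

View pics/w4.png

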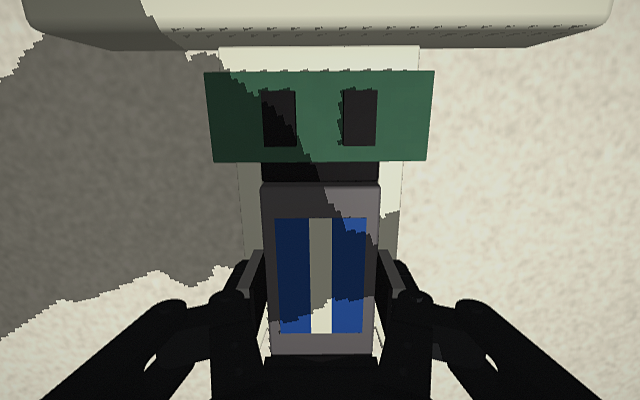

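The wrist view shows the stepped cap under the green board's near edge (row 162), with the body edge (row 183) still short of it. About 8 mm remain, so I push on slowly.

Request:
{"api": "apply_moves", "payload": {"commands": [[0,0,-0.002,0,-1],[0,0,-0.004,0,-1],[0,0,-0.0055,0,-1],[0,0,-0.0065,0,-1],[0,0,-0.0065,0,-1]]}}

```text
time: 7.7
ee_pos: [0.5212, 0.1456, 0.0205]
tcp_rot: [92.9, 89.8, -11.7]
wrist_force: [0.1, -3.1, -0.2]
opening: 0.0509
```

Request:
{"api": "apply_moves", "payload": {"commands": [[0,0,-0.0005,0,-1],[0,0,-0.001,0,-1],[0,0,-0.0015,0,-1],[0,0,-0.0015,0,-1]]}}

```text
time: 8.1
ee_pos: [0.5216, 0.1471, 0.0205]
tcp_rot: [93.9, 89.8, -10.6]
wrist_force: [-0.6, -3.5, 1.0]
opening: 0.0511
```

Request:
{"api": "apply_moves", "payload": {"commands": [[0,0,-0.0005,0,-1],[0,0,-0.001,0,-1],[0,0,-0.001,0,-1]]}}

```text
time: 8.4
ee_pos: [0.5218, 0.1482, 0.0205]
tcp_rot: [95.3, 89.8, -9.2]
wrist_force: [-0.2, -2.4, 1.1]
opening: 0.0508
```

```bash
python3 b.py w5 | grep -v '\[\]'
```

```text
8.4 [0.52184966 0.14817018 0.02047813] 0.050794533840194105 [-0.2 -2.4  1.1] t [-0.61  0.3   0.04]
q [ 1.590e+01  5.100e+00 -1.320e+01  7.150e+01 -1.000e-01  1.204e+02] R [[0.003, 0.968, -0.251], [-0.001, -0.251, -0.968], [-1.0, 0.003, -0.0]]
shift [0. 0. 0.] roll -0.007 alt 3.134
tcp s,t 79.92449029109083 -1.4216888434126176
20 [('guide', np.int64(191), [-36.6, 36.5], np.float64(14.8))]
30 [('guide', np.int64(297), [-36.4, 36.3], np.float64(15.0)), ('pack', np.int64(673), [-25.6, 24.9], np.float64(34.7))]
40 [('guide', np.int64(160), [-33.5, 33.6], np.float64(14.9)), ('pack', np.int64(1694), [-25.8, 25.2], np.float64(35.0))]
50 [('pack', np.int64(1740), [-25.9, 25.1], np.float64(35.4))]
60 [('pack', np.int64(1906), [-25.9, 25.2], np.float64(35.4))]
70 [('pack', np.int64(2064), [-25.8, 25.2], np.float64(35.5))]
80 [('guide', np.int64(352), [-40.0, 39.7], np.float64(14.9)), ('pack', np.int64(2273), [-34.4, 34.4], np.float64(35.5))]
90 [('guide', np.int64(704), [-40.0, 39.5], np.float64(15.1)), ('pack', np.int64(2662), [-31.9, 31.2], np.float64(35.4))]
100 [('guide', np.int64(750), [-39.9, 39.6], np.float64(15.0)), ('pack', np.int64(2462), [-25.9, 25.1], np.float64(35.5))]
110 [('guide', np.int64(780), [-39.9, 39.6], np.float64(15.0)), ('pack', np.int64(2626), [-25.8, 25.3], np.float64(35.1))]
120 [('guide', np.int64(200), [-40.2, 39.5], np.float64(15.1)), ('pack', np.int64(2909), [-33.9, 34.0], np.float64(35.4))]
130 [('pack', np.int64(3129), [-34.7, 34.7], np.float64(37.6))]
140 [('pack', np.int64(2889), [-34.8, 34.8], np.float64(37.6))]
150 [('pack', np.int64(4163), [-34.7, 34.7], np.float64(37.6))]
160 [('pack', np.int64(4580), [-34.7, 34.7], np.float64(29.2))]
```

Request:
{"api": "apply_moves", "payload": {"commands": [[0,0,-0.0005,0,-1],[0,0,-0.001,0,-1],[0,0,-0.001,0,-1]]}}

```text
time: 8.75
ee_pos: [0.5219, 0.1482, 0.0205]
tcp_rot: [63.6, 89.8, -41.0]
wrist_force: [-2.7, -8.7, 2.6]
opening: 0.0512
```

The TCP stopped advancing and the force jumped to 9 N, so the pack is against the back wall. I release and retreat upward.

Request:
{"api": "apply_moves", "payload": {"commands": [[0,0,0,0,-1],[0,0,0,0,1],[0,0,0,0,1],[0,0,0,0,1],[0,0,0,0,1],[0,0,0,0,1],[0,0,0,0,1],[-0.01,0,0,0,1],[-0.03,0,0,0,1],[-0.06,0,0,0,1],[-0.1,0,0,0,1],[-0.14,0,0,0,1]]}}

```text
time: 9.95
ee_pos: [0.5211, 0.1485, 0.1625]
tcp_rot: [64.5, 89.8, -40.1]
wrist_force: [1.0, -0.2, 0.1]
opening: 0.0853
```

Request:
{"api": "apply_moves", "payload": {"commands": [[-0.04,0,0.02,0,1],[-0.06,0,0.05,0,1],[-0.06,0,0.05,0,1],[-0.06,0,0.05,0,1]]}}

```text
time: 10.35
ee_pos: [0.5086, 0.0999, 0.2235]
tcp_rot: [81.7, 89.7, -22.9]
wrist_force: [0.4, -0.4, -1.4]
opening: 0.0855
```

```bash
python3 - <<'E'
from w import *
o,c,W=wrist("w6");print(o["time"],o["ee_pos"],o["wrist_force"].round(1))
a=np.radians(75.9);x=np.array([np.cos(a),np.sin(a)]);y=np.array([-x[1],x[0]])
q=W[...,:2]-[.501,.071];s=q@x*1e3;t=q@y*1e3;z=W[...,2]*1e3;ok=c["depth"]>0
g=ok&(z>10)&(z<20)&(abs(t)<55)&(s<120)&(s>-15);print("mouth s (guide ends)",[np.percentile(s[g&(t*k>0)],1).round(1) for k in(1,-1)])
p=ok&(z>26)&(z<41)&(abs(t)<30)&(s>-30)&(s<124)
print("pack rear s",np.percentile(s[p],.5),np.percentile(s[p],99.5))
S=np.arange(5,115,10);E=np.array([np.percentile(t[p&(abs(s-k)<5)],[.5,99.5]) for k in S]);print(E.mean(1).round(2),"yaw",np.degrees(np.polyfit(S,E.mean(1),1)[0]))
print("z along",[np.median(z[p&(abs(s-k)<5)&(abs(t)<20)]).round(1) for k in S])
print("guide mid",[np.percentile(t[g&(abs(s-k)<5)],[1,99]).mean().round(2) for k in (45,65,85,105)])
c=cams.camera("top");W=cloud(c)
for k in("tape","cup","screwdriver"):print(k,[(d["rect"],round(d["confidence"],2)) for d in cams.spot_in(k,"top")])
E
```

```text
10.35 [0.50864252 0.09993927 0.22347031] [ 0.4 -0.4 -1.4]
mouth s (guide ends) [np.float64(0.5), np.float64(0.9)]
pack rear s 2.6645335047551106 123.26111693265764
[-0.49 -0.55 -0.13 -0.14 -0.21 -0.28  0.15 -0.52 -0.57 -0.11 -0.25] yaw 0.0645614731119561
z along [np.float64(34.8), np.float64(34.9), np.float64(35.0), np.float64(34.8), np.float64(35.0), np.float64(35.5), np.float64(35.5), np.float64(35.6), np.float64(35.5), np.float64(35.5), np.float64(35.5)]
guide mid [np.float64(-0.16), np.float64(0.1), np.float64(-0.15), np.float64(0.22)]
tape [([402.1, 263.6, 440.2, 304.2], 0.98)]
cup [([298.8, 99.0, 326.0, 128.8], 0.7)]
screwdriver [([364.9, 118.6, 399.5, 128.2], 0.58)]
```

View pics/w6.png

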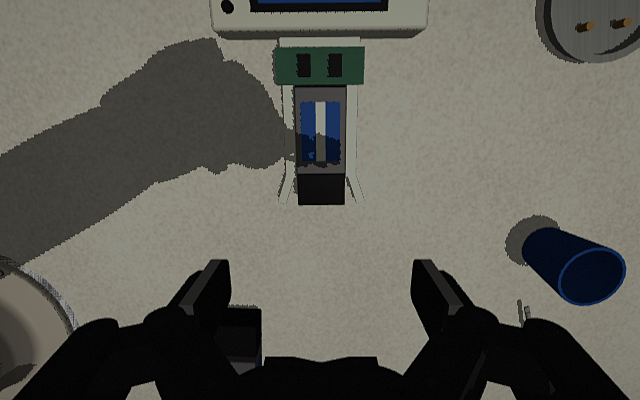

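The last view shows the pack between the guides, with its rear end (row 205) level with the guide ends (row 203). The stepped cap is hidden under the board, and the gripper is clear.

```bash
python3 -c "
from workcell import bot
print(bot.job_done())"
```

```text
the job is handed in; nothing more can be done
None
```

The battery pack is home in the bay, stepped end first and lying flat. I handed the job in at about 10.5 s with the gripper open and clear; no verdict was reported.

- **Step:** I found it from camera depth, not by touch. The scene, top and wrist cameras all put one cap about 7 mm lower. That end already faced roughly towards the bay, so the pack needed a turn of about 33°, not end for end.
- **Insertion:** I carried the small pack to the mouth, lowered it and slid it in. At the end the TCP stopped advancing and the wrist force rose from about 3 N to 9 N, which I took as contact with the back wall. The board's contact force can't be read directly. The pack's full-height body ends about 1.5 mm short of the board when home.
- **Final position:**
  - The pack was within about 0.5 mm of the centre line and 0.1° of the bay's direction.
  - Its top is level to within 1 mm.
  - Its rear end measured about 2 mm inside the nominal mouth, while the guide ends themselves measured 0.5–0.9 mm inside. The roughly 1.5 mm left over is within the camera error.
- **Bystanders:** the tape, cup and screwdriver detections in the top view shifted by 2 pixels or less, about 5 mm, so I saw no sign that they had moved.

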